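# Start and screw home a panel clamp knob

### The job

Clamp the plywood panel on the jig: the red wing knob only sits loosely on top of its coarse thread. Turn it gently backwards (anticlockwise from above) until it drops into the start of the thread, then forwards (clockwise) until it is fully down and hand-snug on the panel, and let go. Never force it hard against a stop, do not lift it off, and leave the other things on the bench alone.

Things in the scene. Friction and masses are not known exactly. Their poses are not given: they have to be found in the camera images.
- knob: Red wing knob, about 140 g, loose, right-handed coarse thread inside. Hollow round skirt 62 mm in diameter, 30 mm high; on its flat top an upright black bar grip with a white line along it, 58 mm long, 16 mm thick, from 30 to 56 mm above the skirt's underside. Origin: centre of the underside; z up along the turning axis; x along the bar. About 2 mm of sideways play on the boss.
- knob_grip (a point): Centre of the bar grip, on the turning axis, 44 mm above the knob's origin, 12 mm below the bar's top. The bar can slide up and down between half-open fingers, which still turn it; gripped tight, the knob cannot fall by itself.
- boss: Steel threaded boss on the jig, 43 mm in diameter and 28 mm high, fixed, mostly hidden under the knob; its yaw does not say where the thread starts. Origin on its axis at the level of the jig's top, z up. The thread is damaged if knob and boss are forced together with more than 40 N (about 0.7 N m at a stop, 0.55 N m when tightening).
- boss_land (a point): On the boss's axis, 24 mm above its origin: the flat top of its thread. Three hidden lugs in the knob rest there at first (skirt 10 to 11 mm above the panel). Forwards they meet a stop within 1.2 rad. Backwards, somewhere between 0.15 and 1.2 rad, a knob free to fall drops 6 to 8 mm into the thread start; about 0.2 rad further back is a hard stop.
- boss_seat (a point): On the boss's axis, 6 mm above its origin: the level of the panel's top, where the knob's origin finally lies. Turned forwards from the thread start the knob sinks by its own weight, about 3.6 mm per rad, and lies on the panel after 0.8 to 1.1 rad; 0.3 to 0.4 rad later the thread wedges and clamps the panel. Snug is 0.2 to 0.3 N m; it then holds by itself.
- panel: Loose plywood panel, 200 x 150 x 6 mm, lying flat on the jig with the boss standing in its round hole of 49 mm; about 3 mm of play. Origin at the centre of the hole, on its underside.
- jig: Hardwood block, 170 x 120 x 25 mm, fixed to the bench under the panel. Origin at the centre of its underside.
- motor: Bystander: small square stepper motor, 42 x 42 x 38 mm with a 20 mm shaft upwards. Origin at the centre of its underside.
- file: Bystander: flat steel file with a pale wooden handle, 265 mm long, lying down, up to 28 mm high. Origin on the bench below its axis, 110 mm from the butt of the handle; x towards the tip.
- jar: Bystander: glass screw jar with a steel lid, 68 mm in diameter, 85 mm high. Origin at the centre of its underside.
Things that resemble listed ones, but are neither listed nor needed, are in the scene too. Leave any blue or yellow look-alike of the knob alone.

How it is judged:
By the outcome, as a careful person would: the job done as asked, in the order asked, and still so for the second after the job is handed in, with the robot touching nothing.
It also fails if it takes over 58 s, if anything falls off the work surface, if the arm or the gripper's body presses on something with over 40 N, if the wrist force passes 120 N, or if a joint passes its speed limit or range.

### The arm

A 7-joint arm with a two-finger parallel gripper is mounted at the origin on the work surface. World frame = base frame: x ahead of the robot, y to its left, z up, the work surface at z = 0. Lengths are in m, angles in degrees, forces in N, time in s.
With the tool pointing down it reaches from about 0.35 to 0.9 m from the base axis. Payload 8.1 kg.
Tool frame: the origin (TCP) lies midway between the tips of the shut fingers; the grasp point (between the pads) lies 19 mm behind it; z points along the fingers, y is the line along which they close (so a half turn about z gives the same grasp; the last joint's range is limited). The gripper opens to 92 mm and grips with 3 to 60 N. Pads are 19 mm wide; open, the fingers measure 130 mm over their backs; the gripper's body (75 mm by 190 mm) begins 47 mm behind the grasp point.
Start: joints at [-70.967, 24.895, 1.432, 90.138, -0.665, 64.973, -4.303], TCP at [0.263, 0.567, 0.227] pointing down, gripper open.
Joint ranges: [-149.89, 149.89], [-25.12, 119.58], [-72.63, 75.52], [4.76, 147.25], [-75.54, 255.54], [6.69, 114.76], [-157.13, 157.13]. Speed limits (degrees/s): [127.2, 127.2, 172.46, 172.46, 180, 180, 180].

### API

Orientations are given as [roll, pitch, yaw] about the fixed x, y, z axes, in that order (R = Rz(yaw) Ry(pitch) Rx(roll)).
In Python, from station import read_state, imaging, order gives the robot as it stands.
- The arm moves only by the tool drive_tool, never from a script. Its argument "plan" is a list of rows, each a list of 3 entries, a list of its own where there are three numbers: the opening, from 0 (shut) to 1 (fully open), then the shift along the tool's x, y, z in cm, then the turn, a rotation vector about the tool's x, y, z in degrees. In form: [[fingers, [x, y, z], [wx, wy, wz]], ...]. A call has 1 to 5 rows; each row shifts and turns the commanded pose from where the row before left it, along the tool's axes as they then stand; what a row does not reach is not made up. A row lasts 1/10 s, in which the tool goes at most 50 mm and 8.59 degrees, less where a joint would pass 70% of its speed; a pose out of reach is approached as far as the arm can. A call is refused whole if a number of a shift passes 5 or a number of a turn 8.59, either way. A call with a gripper value outside its range is refused whole. The fingers move at their own pace and stop on an object; "squeeze" is the grip in N (left out, the last holds). Time passes only in rows, so rows that do not move let the fingers close. It gives the time, the measured TCP pose, the force, the opening and the grip force at its end, in the units of the state.
- read_state(): the state, without advancing time (a new reading comes with each control period).
- imaging.capture(name): name is "scene" or "top"; returns (picture, depth): 384x512x3 uint8, red, green, blue; 384x512 float32, m along the optical axis (not along the pixel's ray), 0 where there is no reading.
- imaging.camera_info(name): a dict with "camera_matrix" (3x3 intrinsics, pixels), "R" (3x3) and "t" (3): a world point X has camera coordinates R X + t. Camera axes: x right, y down, z forward; pixel columns grow to the right and rows downward; lengths in m; the calibration is good to about 2 mm. A picture is of the moment at which its call begins. camera_info takes no time and is no camera call.
- order.finish_job(): hands the job in; it is judged then, once.
The state is a dict: "time": time; "joint_pos": joint angles; "joint_velocities": joint speeds; "joint_torque": joint torques, N m; "tool_pos": TCP position; "tool_rot": TCP orientation; "force": force on the tool from outside, world axes, zero at the start; "ft_torque": the same for the moment, N m; "finger_gap": finger opening in m; "finger_force": force on a finger pad.
Only numpy, scipy, OpenCV 4.12 (cv2) and the standard library are available. Lean on these libraries where they do the work, as an engineer would, in place of code of your own. Each camera call takes 0.05 s, during which the arm holds its last target. There are 200 camera calls.

## Working session

There is one attempt and no reset: what is moved stays moved. The work goes in short steps, Python scripts to look and compute and a tool call to move; the robot and the scene stay as the last step left them, time stands still between calls to the robot, and variables do not carry over. Pictures are saved under pics/ and viewed, at most 10 in all, crops included, and the job is handed in when it is done.

Besides the shell and the picture viewer there is one more tool, called after "Emit:" as name([rows], argument=value, ...), one row to a line, values as JSON. drive_tool: Moves the arm, as the interface text tells. Its arguments: {"type":"object","properties":{"plan":{"type":"array"},"squeeze":{"type":"number"}},"required":["plan"]}

```bash
mkdir -p pics; python3 - <<'E'
from station import read_state, imaging
import cv2,numpy as np
for n in("scene","top"):
    p,d=imaging.capture(n); cv2.imwrite(f"pics/{n}0.png",p[:,:,::-1]); np.save(f"pics/{n}0.npy",d); np.save(f"pics/{n}0p.npy",p)
    i=imaging.camera_info(n); print(n,np.round(i["camera_matrix"],1).tolist(),np.round(i["R"],3).tolist(),np.round(i["t"],3).tolist())
print(read_state())
E
```

```text
scene [[398.7, 0.0, 254.7], [0.0, 398.7, 187.2], [0.0, 0.0, 1.0]] [[0.147, 0.989, -0.01], [0.55, -0.091, -0.83], [-0.822, 0.116, -0.557]] [-0.121, -0.233, 1.348]
top [[448.2, 0.0, 261.3], [0.0, 448.2, 193.1], [0.0, 0.0, 1.0]] [[-0.007, -1.0, 0.022], [-0.985, 0.003, -0.174], [0.174, -0.023, -0.985]] [0.041, 0.578, 0.978]
{'time': 0.1, 'joint_pos': array([-70.96667055,  24.93013537,   1.42998335,  90.18389481,
        -0.66479348,  64.97413927,  -4.30148836]), 'joint_velocities': array([ 0.02459245, -0.0631683 , -0.03671819, -0.1351711 ,  0.07562033,
        0.09114122,  0.06076757]), 'joint_torque': array([ 2.95426202e-03, -6.69134617e+01,  9.87583436e-01, -3.15141964e+01,
       -6.06222823e-02,  3.74938350e-02,  2.79754749e-05]), 'tool_pos': array([0.26310884, 0.56640918, 0.22604843]), 'tool_rot': array([-1.79920416e+02,  6.70731984e-03,  1.55086322e+02]), 'force': array([ 0.4124493 ,  0.57010272, -0.25135716]), 'ft_torque': array([-0.00259206, -0.0216762 ,  0.06557467]), 'finger_force': 0.0, 'finger_gap': 0.09163971720224956}
```

View pics/scene0.png

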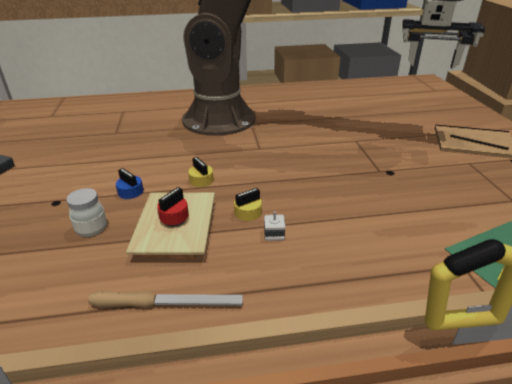

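View pics/top0.png

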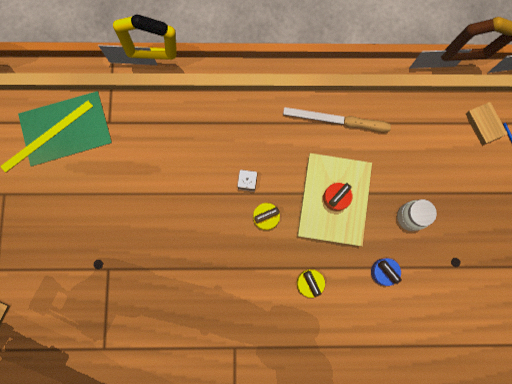

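The wanted knob is the red one: top (338,197), scene (173,207). It sits on the pale panel. Look-alikes are yellow at top (266,216) and (311,284), and blue at top (386,272). Next I'll measure it and check the choice in a crop.

```bash
cat > h.py <<'E'
import cv2,numpy as np
from station import read_state, imaging
def pts(n,p,d):
    i=imaging.camera_info(n);K=i["camera_matrix"];v,u=np.indices(d.shape)
    c=np.stack([(u-K[0][2])/K[0][0]*d,(v-K[1][2])/K[1][1]*d,d],-1)
    return (c-np.array(i["t"]))@np.array(i["R"])
def knob(n,p,d,box,verbose=True):
    x0,y0,x1,y1=box; P=pts(n,p,d)[y0:y1,x0:x1].reshape(-1,3); c=p[y0:y1,x0:x1].reshape(-1,3).astype(int)
    red=(c[:,0]>110)&(c[:,1]<60)&(c[:,2]<60); R=P[red]
    top=R[R[:,2]>np.percentile(R[:,2],80)-.004]
    zt=np.median(top[:,2]); bar=P[(P[:,2]>zt+.018)&(P[:,2]<zt+.04)]
    print(n,"red",len(R),"skirt-top z",zt,"red bbox",np.round([top.min(0),top.max(0)],4).tolist())
    r=cv2.minAreaRect((bar[:,:2]*1000).astype(np.float32)); b=cv2.boxPoints(r)
    w,v=np.linalg.eigh(np.cov(bar[:,:2].T)); a=np.degrees(np.arctan2(v[1,1],v[0,1]))
    print(" bar n",len(bar),"rect mm",r,"pca yaw",a%180,"z med",np.median(bar[:,2]))
E
python3 - <<'E'
from h import *
for n,b in(("scene",(145,175,200,235)),("top",(318,175,360,218))):
    p=np.load(f"pics/{n}0p.npy");d=np.load(f"pics/{n}0.npy");knob(n,p,d,b)
    P=pts(n,p,d); q=[(165,245),(200,240)] if n=="scene" else [(330,235),(320,165)]
    for u,v in q: print(" panel",np.round(P[v,u],4))
    if n=="top":
        for u,v in[(247,180),(266,216),(420,210),(386,272),(360,122),(311,284)]: print((u,v),np.round(P[v,u],3))
        cv2.imwrite("pics/crop0.png",cv2.resize(p[160:240,290:380,::-1],None,fx=6,fy=6,interpolation=2))
E
```

```text
scene red 227 skirt-top z 0.0705886271170573 red bbox [[0.5556, -0.163, 0.0675], [1.2536, -0.0581, 0.5565]]
 bar n 194 rect mm ((572.1718139648438, -134.53262329101562), (16.668018341064453, 58.29227066040039), 46.09408950805664) pca yaw 136.11975025437584 z med 0.09574290702811641
 panel [ 0.6489 -0.1512  0.0299]
 panel [ 0.6484 -0.0828  0.0328]
top red 260 skirt-top z 0.07076038208266006 red bbox [[0.3993, -0.1617, 0.0684], [0.5971, 0.0617, 1.0628]]
 bar n 191 rect mm ((566.942626953125, -134.7237548828125), (15.787925720214844, 58.32832336425781), 46.720306396484375) pca yaw 137.16453543494833 z med 0.09601540029255262
 panel [ 0.4824 -0.1196  0.0326]
 panel [ 0.6483 -0.1015  0.0317]
(247, 180) [0.611 0.071 0.038]
(266, 216) [0.525 0.028 0.053]
(420, 210) [ 0.533 -0.313  0.085]
(386, 272) [ 0.398 -0.239  0.052]
(360, 122) [ 0.758 -0.204  0.024]
(311, 284) [ 0.373 -0.07   0.058]
```

View pics/crop0.png

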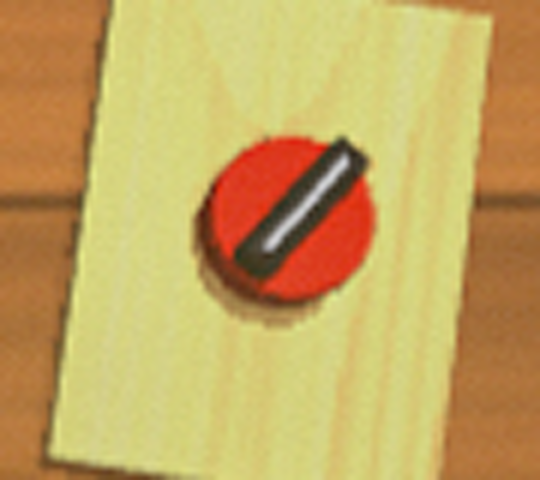

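The crop shows the red skirt with its black bar at crop (300,210), lying from lower-left to upper-right, on the panel, so the choice holds. Bar centre is about (0.570,-0.135), top z about 0.097, bar yaw about 137°. I'll move above it.

Emit:
drive_tool([
  [1, [-3.4, -3, 0], [0, 0, 0]],
  [1, [-3.4, -3, 0], [0, 0, 0]],
  [1, [-3.4, -3, 0], [0, 0, 0]],
  [1, [-3.4, -3, 0], [0, 0, 0]],
  [1, [-3.4, -3, 0], [0, 0, 0]],
])

```text
time: 0.6
tool_pos: [0.3546, 0.3572, 0.2265]
tool_rot: [-180.0, -0.0, 155.1]
force: [1.2, 0.1, 0.4]
finger_gap: 0.0918
finger_force: 0.0
```

Emit:
drive_tool([
  [1, [-3.4, -3, 0], [0, 0, 0]],
  [1, [-3.4, -3, 0], [0, 0, 0]],
  [1, [-3.4, -3, 0], [0, 0, 0]],
  [1, [-3.4, -3, 0], [0, 0, 0]],
  [1, [-3.4, -3, 0], [0, 0, 0]],
])

```text
time: 1.1
tool_pos: [0.4455, 0.1497, 0.2267]
tool_rot: [180.0, -0.0, 155.1]
force: [0.7, -1.0, 0.2]
finger_gap: 0.0917
finger_force: 0.0
```

Emit:
drive_tool([
  [1, [-3.4, -3, 0], [0, 0, 0]],
  [1, [-3.4, -3, 0], [0, 0, 0]],
  [1, [-3.4, -3, 0], [0, 0, 0]],
  [1, [-3.4, -3, 0], [0, 0, 0]],
  [1, [-3.4, -3, 0], [0, 0, 0]],
])

```text
time: 1.6
tool_pos: [0.5365, -0.0578, 0.2266]
tool_rot: [180.0, -0.0, 155.1]
force: [1.4, 0.4, 0.3]
finger_gap: 0.0918
finger_force: 0.0
```

Emit:
drive_tool([
  [0.6, [0, 0, 0], [0, 0, 6]],
  [0.6, [0, 0, 0], [0, 0, 6]],
  [0.6, [0, 0, 0], [0, 0, 6.5]],
  [0.6, [0, 0, 0], [0, 0, 0]],
  [0.6, [0, 0, 0], [0, 0, 0]],
])

```text
time: 2.1
tool_pos: [0.5361, -0.056, 0.2265]
tool_rot: [-180.0, -0.0, 136.8]
force: [0.9, -0.3, 0.0]
finger_gap: 0.0573
finger_force: 0.0
```

```bash
cat >> h.py <<'E'
def err(x,y,z,yaw):
    s=read_state();p=s["tool_pos"];r=s["tool_rot"];a=np.radians(r[2]);e=np.array([x,y,z])-p
    print("t",s["time"],"tcp",np.round(p,4),"rot",np.round(r,2),"j",np.round(s["joint_pos"],1))
    print("F",np.round(s["force"],2),"M",np.round(s["ft_torque"],3),"gap",round(s["finger_gap"],4),"ff",s["finger_force"])
    print("tool shift cm",np.round(100*np.array([e[0]*np.cos(a)+e[1]*np.sin(a),e[0]*np.sin(a)-e[1]*np.cos(a),-e[2]]),2),"turn z",round(-(yaw-r[2]),2))
E
python3 -c "
from h import *
err(.5695,-.1346,.12,136.6)"
```

```text
t 2.1 tcp [ 0.5361 -0.056   0.2265] rot [-1.7998e+02 -2.0000e-02  1.3679e+02] j [-18.4  17.3  24.2 103.7  -8.1  60.7  55.6]
F [ 0.87 -0.29  0.04] M [-0.042  0.005  0.053] gap 0.0573 ff 0.0
tool shift cm [-7.82 -3.44 10.65] turn z 0.19
```

Emit:
drive_tool([
  [0.5, [-3.9, -1.7, 2], [0, 0, 0]],
  [0.5, [-3.9, -1.7, 2], [0, 0, 0]],
  [0.5, [0, 0, 3], [0, 0, 0]],
  [0.5, [0, 0, 3.2], [0, 0, 0]],
  [0.5, [0, 0, 0], [0, 0, 0]],
])

```text
time: 2.6
tool_pos: [0.5667, -0.1338, 0.121]
tool_rot: [-179.8, -0.3, 136.7]
force: [-0.8, 1.6, -0.5]
finger_gap: 0.0461
finger_force: 0.0
```

```bash
python3 - <<'E'
from h import *
err(.5695,-.1346,.076,136.6)
p,d=imaging.capture("scene"); cv2.imwrite("pics/s1.png",cv2.resize(p[120:250,110:250,::-1],None,fx=4,fy=4,interpolation=2))
q,_=imaging.capture("top"); a=cv2.resize(p[130:240,115:235,::-1],None,fx=3.3,fy=3.3,interpolation=2);b=cv2.resize(q[140:250,280:400,::-1],None,fx=3.3,fy=3.3,interpolation=2)
cv2.imwrite("pics/c1.png",np.hstack([a,b]))
i=imaging.camera_info("scene")
E
```

```text
t 2.6 tcp [ 0.5667 -0.1338  0.121 ] rot [-179.76   -0.34  136.72] j [ -8.3  28.4  23.1 104.3 -14.   50.5  68.1]
F [-0.81  1.6  -0.5 ] M [-0.011 -0.006 -0.021] gap 0.0461 ff 0.0
tool shift cm [-0.26  0.13  4.5 ] turn z 0.12
```

View pics/c1.png

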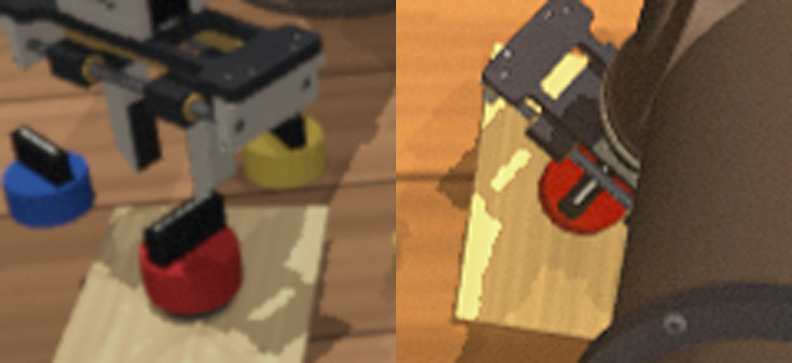

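The left half (scene) shows the open fingers at (145,130) and (210,180) on either side of the bar at (185,230). In the right half (top), the bar end at (580,195) lies between the fingers. I'll descend.

Emit:
drive_tool([
  [0.5, [-0.2, 0.1, 2], [0, 0, 0]],
  [0.5, [0, 0, 1.6], [0, 0, 0]],
  [0.5, [0, 0, 0.8], [0, 0, 0]],
  [0.4, [0, 0, 0], [0, 0, 0]],
  [0.3, [0, 0, 0], [0, 0, 0]],
], squeeze=3)

```text
time: 3.2
tool_pos: [0.5724, -0.1351, 0.082]
tool_rot: [179.9, 0.1, 136.6]
force: [-0.0, -0.8, -0.2]
finger_gap: 0.0342
finger_force: 0.0
```

Emit:
drive_tool([
  [0.25, [0, 0, 0], [0, 0, 0]],
  [0.22, [0, 0, 0], [0, 0, 0]],
  [0.22, [0, 0, 0], [0, 0, 0]],
  [0.22, [0, 0, 0], [0, 0, 0]],
])

```text
time: 3.6
tool_pos: [0.5717, -0.1351, 0.0809]
tool_rot: [180.0, 0.0, 136.6]
force: [-0.1, 0.4, -0.7]
finger_gap: 0.0203
finger_force: 0.0
```

```bash
python3 -c "
from h import *
err(.5695,-.1346,.076,136.6)"
```

```text
t 3.6 tcp [ 0.5717 -0.1351  0.0809] rot [1.7999e+02 1.0000e-02 1.3659e+02] j [ -7.1  31.5  21.8 105.9 -15.8  45.6  69.5]
F [-0.1   0.36 -0.74] M [-0.058  0.026  0.007] gap 0.0203 ff 0.0
tool shift cm [ 0.2  -0.12  0.49] turn z -0.01
```

Emit:
drive_tool([
  [0.12, [0, 0, 0.4], [0, 0, 0]],
  [0.12, [0, 0, 0], [0, 0, 0]],
  [0.12, [0, 0, 0], [0, 0, 0]],
  [0.12, [0, 0, 0], [0, 0, 0]],
])

```text
time: 4.0
tool_pos: [0.5715, -0.135, 0.0765]
tool_rot: [-180.0, -0.0, 136.6]
force: [-1.0, -0.5, -1.5]
finger_gap: 0.0161
finger_force: 3.0
```

```bash
python3 -c "
from h import *
err(.5695,-.1346,.076,136.6)"
```

```text
t 4.0 tcp [ 0.5715 -0.135   0.0765] rot [-1.7999e+02 -2.0000e-02  1.3658e+02] j [ -7.   31.8  21.6 106.1 -15.9  45.1  69.6]
F [-0.99 -0.55 -1.53] M [-0.188 -0.017 -0.056] gap 0.0161 ff 2.999570779502392
tool shift cm [ 0.18 -0.11  0.05] turn z -0.02
```

Emit:
drive_tool([
  [0.2, [0, 0, 0], [0, 0, 0]],
  [0.2, [0, 0, 0], [0, 0, 0]],
  [0.2, [0, 0, 0], [0, 0, 0]],
])

```text
time: 4.3
tool_pos: [0.5717, -0.135, 0.0767]
tool_rot: [180.0, -0.0, 136.6]
force: [0.2, 0.6, 0.8]
finger_gap: 0.0185
finger_force: 0.0
```

```bash
cat >> h.py <<'E'
def look(save=None):
    s=read_state(); o=[]
    for n,(x0,y0,x1,y1) in(("scene",(145,175,205,240)),("top",(318,170,362,222))):
        p,d=imaging.capture(n); P=pts(n,p,d)[y0:y1,x0:x1]; c=p[y0:y1,x0:x1].astype(int)
        m=(c[...,0]>60)&(c[...,0]>2.5*c[...,1])&(c[...,0]>2.5*c[...,2])&(d[y0:y1,x0:x1]>.3)
        z=P[m][:,2]; v,u=np.nonzero(m)
        if len(z)>5: o.append(f"{n} n={len(z)} z90={np.percentile(z,90)*1e3:.1f} z10={np.percentile(z,10)*1e3:.1f} vmean={v.mean():.2f} vmax={np.percentile(v,98):.1f}")
        if save: cv2.imwrite(f"pics/{save}_{n}.png",cv2.resize(p[y0-45:y1+20,x0-40:x1+40,::-1],None,fx=5,fy=5,interpolation=2))
    print(f"t {s['time']:.2f} tcp",np.round(s["tool_pos"],4),"rot",np.round(s["tool_rot"],1),"F",np.round(s["force"],1),"M",np.round(s["ft_torque"],3),"gap",round(s["finger_gap"],4),"ff",s["finger_force"],"j7",round(s["joint_pos"][6],1))
    print("\n".join(o))
E
python3 -c "
from h import *
look('b')"
```

```text
t 4.30 tcp [ 0.5717 -0.135   0.0767] rot [180.   -0.  136.6] F [0.2 0.6 0.8] M [-0.023  0.011  0.041] gap 0.0185 ff 0.0 j7 69.6
scene n=482 z90=71.4 z10=46.9 vmean=38.76 vmax=49.0
top n=153 z90=74.0 z10=56.3 vmean=32.23 vmax=39.0
```

View pics/b_scene.png

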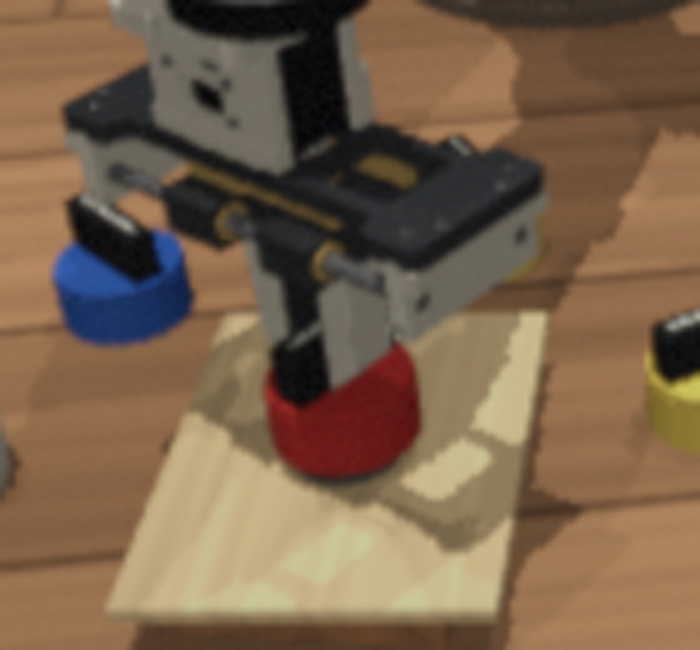

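The crop shows the bar end at (300,365) between the fingers, with a dark gap under the raised skirt at (340,475). I'll turn backwards in small steps with looks in between.

Emit:
drive_tool([
  [0.2, [0, 0, 0], [0, 0, -2.5]],
  [0.2, [0, 0, 0], [0, 0, -2.5]],
  [0.2, [0, 0, 0], [0, 0, -2.5]],
  [0.2, [0, 0, 0], [0, 0, -2.5]],
  [0.2, [0, 0, 0], [0, 0, 0]],
])

```text
time: 4.9
tool_pos: [0.5717, -0.1351, 0.0768]
tool_rot: [180.0, -0.0, 146.6]
force: [0.7, -0.1, -0.1]
finger_gap: 0.0183
finger_force: 0.1
```

```bash
python3 -c "
from h import *
look()"
```

```text
t 4.90 tcp [ 0.5717 -0.1351  0.0768] rot [180.   -0.  146.6] F [ 0.7 -0.1 -0.1] M [-0.002 -0.015 -0.002] gap 0.0183 ff 0.09260033770260634 j7 77.7
scene n=483 z90=71.2 z10=46.8 vmean=38.81 vmax=49.0
top n=149 z90=73.4 z10=58.2 vmean=33.27 vmax=39.0
```

Emit:
drive_tool([
  [0.2, [0, 0, 0], [0, 0, -2.5]],
  [0.2, [0, 0, 0], [0, 0, -2.5]],
  [0.2, [0, 0, 0], [0, 0, -2]],
  [0.2, [0, 0, 0], [0, 0, 0]],
])

```text
time: 5.4
tool_pos: [0.5717, -0.1351, 0.0767]
tool_rot: [180.0, -0.0, 153.6]
force: [-0.2, 0.0, -0.4]
finger_gap: 0.0185
finger_force: 0.2
```

```bash
python3 -c "
from h import *
look()"
```

```text
t 5.40 tcp [ 0.5717 -0.1351  0.0767] rot [180.   -0.  153.6] F [-0.2  0.  -0.4] M [ 0.004 -0.042 -0.016] gap 0.0185 ff 0.22356751418556087 j7 83.3
scene n=475 z90=71.4 z10=46.8 vmean=38.74 vmax=48.5
top n=137 z90=74.1 z10=56.8 vmean=33.99 vmax=39.0
```

Emit:
drive_tool([
  [0.2, [0, 0, 0], [0, 0, -2.5]],
  [0.2, [0, 0, 0], [0, 0, -2.5]],
  [0.2, [0, 0, 0], [0, 0, -2]],
  [0.2, [0, 0, 0], [0, 0, 0]],
])

```text
time: 5.9
tool_pos: [0.5717, -0.1351, 0.0768]
tool_rot: [180.0, 0.0, 160.6]
force: [0.7, 0.6, -0.8]
finger_gap: 0.0184
finger_force: 0.2
```

```bash
python3 -c "
from h import *
look()"
```

```text
t 5.90 tcp [ 0.5717 -0.1351  0.0768] rot [180.    0.  160.6] F [ 0.7  0.6 -0.8] M [0.028 0.047 0.014] gap 0.0184 ff 0.2322784466741723 j7 88.9
scene n=475 z90=71.4 z10=47.0 vmean=38.78 vmax=49.0
top n=127 z90=73.5 z10=58.6 vmean=34.67 vmax=39.5
```

Emit:
drive_tool([
  [0.2, [0, 0, 0], [0, 0, -2.5]],
  [0.2, [0, 0, 0], [0, 0, -2.5]],
  [0.2, [0, 0, 0], [0, 0, -2]],
  [0.2, [0, 0, 0], [0, 0, 0]],
])

```text
time: 6.4
tool_pos: [0.5716, -0.1351, 0.0767]
tool_rot: [180.0, -0.0, 167.6]
force: [0.0, -0.3, 0.3]
finger_gap: 0.0181
finger_force: 0.2
```

```bash
python3 -c "
from h import *
look()"
```

```text
t 6.40 tcp [ 0.5716 -0.1351  0.0767] rot [180.   -0.  167.6] F [ 0.  -0.3  0.3] M [ 0.031  0.062 -0.041] gap 0.0181 ff 0.2450383273389889 j7 94.6
scene n=470 z90=71.2 z10=46.8 vmean=38.95 vmax=48.6
top n=116 z90=77.1 z10=57.5 vmean=35.16 vmax=39.7
```

Emit:
drive_tool([
  [0.2, [0, 0, 0], [0, 0, -2.5]],
  [0.2, [0, 0, 0], [0, 0, -2.5]],
  [0.2, [0, 0, 0], [0, 0, -2]],
  [0.2, [0, 0, 0], [0, 0, 0]],
])

```text
time: 6.9
tool_pos: [0.5716, -0.1351, 0.0767]
tool_rot: [180.0, 0.0, 174.6]
force: [0.4, 0.5, 0.6]
finger_gap: 0.0183
finger_force: 0.3
```

```bash
python3 -c "
from h import *
look('c')"
```

```text
t 6.90 tcp [ 0.5716 -0.1351  0.0767] rot [180.    0.  174.6] F [0.4 0.5 0.6] M [ 0.067 -0.012  0.005] gap 0.0183 ff 0.2568083293590462 j7 100.2
scene n=463 z90=71.2 z10=46.7 vmean=38.93 vmax=48.8
top n=101 z90=78.4 z10=54.7 vmean=35.74 vmax=40.0
```

View pics/c_scene.png

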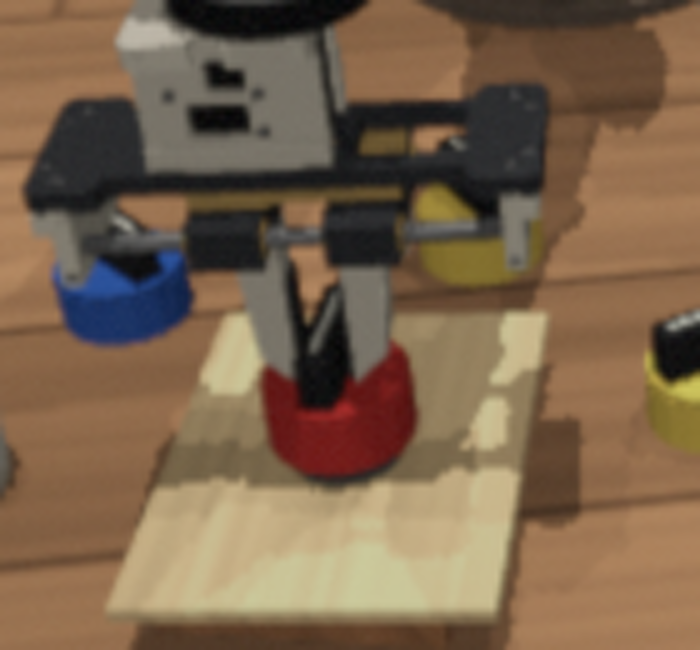

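The bar at (325,345) turns with the fingers and the skirt at (340,430) is still up. I'll carry on turning back.

Emit:
drive_tool([
  [0.2, [0, 0, 0], [0, 0, -2.5]],
  [0.2, [0, 0, 0], [0, 0, -2.5]],
  [0.2, [0, 0, 0], [0, 0, -2]],
  [0.2, [0, 0, 0], [0, 0, 0]],
])

```text
time: 7.4
tool_pos: [0.5717, -0.1351, 0.0767]
tool_rot: [180.0, 0.0, -178.4]
force: [0.4, 0.2, 1.1]
finger_gap: 0.0181
finger_force: 0.3
```

```bash
python3 -c "
from h import *
look()"
```

```text
t 7.40 tcp [ 0.5717 -0.1351  0.0767] rot [ 180.     0.  -178.4] F [0.4 0.2 1.1] M [0.056 0.062 0.018] gap 0.0181 ff 0.27239749251748435 j7 105.9
scene n=464 z90=71.3 z10=46.7 vmean=39.02 vmax=49.0
top n=85 z90=86.7 z10=56.9 vmean=35.25 vmax=40.0
```

Emit:
drive_tool([
  [0.2, [0, 0, 0], [0, 0, -2.5]],
  [0.2, [0, 0, 0], [0, 0, -2.5]],
  [0.2, [0, 0, 0], [0, 0, -2]],
  [0.2, [0, 0, 0], [0, 0, 0]],
])

```text
time: 7.9
tool_pos: [0.5716, -0.1351, 0.0767]
tool_rot: [180.0, 0.0, -171.4]
force: [0.2, 0.8, 0.6]
finger_gap: 0.0182
finger_force: 0.3
```

```bash
python3 -c "
from h import *
look()"
```

```text
t 7.90 tcp [ 0.5716 -0.1351  0.0767] rot [ 180.     0.  -171.4] F [0.2 0.8 0.6] M [0.042 0.014 0.024] gap 0.0182 ff 0.2767194757325342 j7 111.6
scene n=462 z90=71.2 z10=46.5 vmean=39.05 vmax=48.8
top n=71 z90=81.7 z10=59.0 vmean=33.93 vmax=40.0
```

Emit:
drive_tool([
  [0.2, [0, 0, 0], [0, 0, -2.5]],
  [0.2, [0, 0, 0], [0, 0, -2.5]],
  [0.2, [0, 0, 0], [0, 0, -2]],
  [0.2, [0, 0, 0], [0, 0, 0]],
])

```text
time: 8.4
tool_pos: [0.5716, -0.1349, 0.0767]
tool_rot: [180.0, 0.0, -164.4]
force: [0.4, 0.6, -0.2]
finger_gap: 0.018
finger_force: 0.7
```

```bash
python3 -c "
from h import *
look()"
```

```text
t 8.40 tcp [ 0.5716 -0.1349  0.0767] rot [ 180.     0.  -164.4] F [ 0.4  0.6 -0.2] M [0.236 0.03  0.011] gap 0.018 ff 0.7058053859509528 j7 117.3
scene n=468 z90=71.4 z10=46.4 vmean=38.98 vmax=48.7
top n=60 z90=94.5 z10=58.1 vmean=31.70 vmax=40.0
```

Emit:
drive_tool([
  [0.2, [0, 0, 0], [0, 0, -2]],
  [0.2, [0, 0, 0], [0, 0, -2]],
  [0.2, [0, 0, 0], [0, 0, 0]],
])

```text
time: 8.8
tool_pos: [0.5716, -0.1349, 0.0767]
tool_rot: [180.0, 0.0, -160.3]
force: [-0.7, 0.4, 1.3]
finger_gap: 0.0184
finger_force: 1.2
```

```bash
python3 -c "
from h import *
look('d')"
```

```text
t 8.80 tcp [ 0.5716 -0.1349  0.0767] rot [ 180.     0.  -160.3] F [-0.7  0.4  1.3] M [ 0.435  0.18  -0.026] gap 0.0184 ff 1.1853244023222942 j7 120.6
scene n=468 z90=71.2 z10=46.6 vmean=38.96 vmax=49.0
top n=57 z90=113.1 z10=50.5 vmean=30.54 vmax=39.9
```

View pics/d_scene.png

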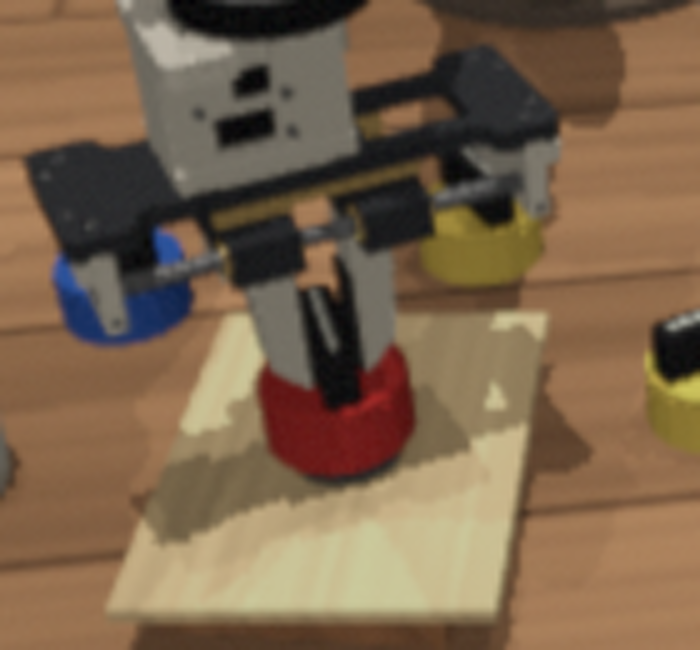

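Emit:
drive_tool([
  [0.25, [0, 0, 0], [0, 0, 0]],
  [0.25, [0, 0, 0], [0, 0, 0]],
  [0.25, [0, 0, 0], [0, 0, 0]],
])

```text
time: 9.2
tool_pos: [0.5716, -0.1354, 0.0767]
tool_rot: [-180.0, -0.0, -160.4]
force: [-0.1, -0.8, -0.5]
finger_gap: 0.0226
finger_force: 0.0
```

```bash
python3 -c "
from h import *
look()
s=read_state();print(s['joint_pos'],s['joint_torque'])"
```

```text
t 9.20 tcp [ 0.5716 -0.1354  0.0767] rot [-180.    -0.  -160.4] F [-0.1 -0.8 -0.5] M [ 0.044  0.007 -0.029] gap 0.0226 ff 0.0 j7 120.5
scene n=463 z90=71.3 z10=46.4 vmean=39.12 vmax=48.8
top n=41 z90=89.1 z10=55.1 vmean=31.32 vmax=40.0
[  5.07011476  30.67624053   4.28029439 104.96762912  -3.10393454
  44.46826911 120.5415096 ] [ 1.55511196e-02 -6.68818188e+01  2.11966127e+00 -2.42702669e+01
  6.76581776e-02  5.10662596e-02 -1.90060178e-03]
```

Emit:
drive_tool([
  [0.25, [0, 0.15, 0], [0, 0, 0]],
  [0.2, [0, 0, 0], [0, 0, 0]],
  [0.2, [0, 0, 0], [0, 0, 0]],
  [0.2, [0, 0, 0], [0, 0, 0]],
])

```text
time: 9.7
tool_pos: [0.5714, -0.1339, 0.0769]
tool_rot: [-180.0, 0.0, -160.4]
force: [-0.2, -1.3, 1.4]
finger_gap: 0.0183
finger_force: 0.6
```

```bash
python3 -c "
from h import *
look()"
```

```text
t 9.70 tcp [ 0.5714 -0.1339  0.0769] rot [-180.     0.  -160.4] F [-0.2 -1.3  1.4] M [-0.158 -0.137 -0.044] gap 0.0183 ff 0.5765890656039119 j7 120.4
scene n=469 z90=71.4 z10=46.8 vmean=38.95 vmax=48.6
top n=45 z90=78.8 z10=52.3 vmean=30.22 vmax=39.0
```

Emit:
drive_tool([
  [0.2, [0, -0.05, 0], [0, 0, 0]],
  [0.2, [0, 0, 0], [0, 0, -2]],
  [0.2, [0, 0, 0], [0, 0, -2]],
  [0.2, [0, 0, 0], [0, 0, 0]],
])

```text
time: 10.2
tool_pos: [0.5711, -0.1339, 0.0767]
tool_rot: [180.0, -0.0, -156.3]
force: [-0.0, 1.1, 0.6]
finger_gap: 0.0185
finger_force: 0.6
```

```bash
python3 -c "
from h import *
look()"
```

```text
t 10.20 tcp [ 0.5711 -0.1339  0.0767] rot [ 180.    -0.  -156.3] F [-0.   1.1  0.6] M [ 0.163  0.02  -0.054] gap 0.0185 ff 0.6288309238152578 j7 123.8
scene n=471 z90=71.3 z10=46.6 vmean=38.87 vmax=48.0
top n=46 z90=73.6 z10=56.0 vmean=29.80 vmax=38.1
```

Emit:
drive_tool([
  [0.2, [0, 0.03, 0], [0, 0, -2]],
  [0.2, [0, 0, 0], [0, 0, -2]],
  [0.2, [0, 0, 0], [0, 0, -1]],
  [0.2, [0, 0, 0], [0, 0, 0]],
])

```text
time: 10.7
tool_pos: [0.5711, -0.1339, 0.0767]
tool_rot: [180.0, -0.0, -151.4]
force: [-0.1, 0.3, 0.2]
finger_gap: 0.0181
finger_force: 0.1
```

```bash
python3 -c "
from h import *
look()"
```

```text
t 10.70 tcp [ 0.5711 -0.1339  0.0767] rot [ 180.    -0.  -151.4] F [-0.1  0.3  0.2] M [ 0.106  0.088 -0.006] gap 0.0181 ff 0.135991676475129 j7 127.8
scene n=469 z90=71.5 z10=48.1 vmean=38.49 vmax=47.6
top n=50 z90=69.7 z10=49.6 vmean=30.28 vmax=35.0
```

```bash
python3 -c "
from h import *
look('e')
a=cv2.imread('pics/e_scene.png');b=cv2.imread('pics/e_top.png');h=500
a=a[200:500,150:500];b=b[150:,150:550][:300];h=min(len(a),len(b));cv2.imwrite('pics/e2.png',np.hstack([a[:h],b[:h]]))"
```

```text
t 10.80 tcp [ 0.5711 -0.1339  0.0767] rot [ 180.    -0.  -151.4] F [-0.1  0.   0.1] M [0.113 0.097 0.008] gap 0.0182 ff 0.13250391701554015 j7 127.8
scene n=464 z90=71.4 z10=48.2 vmean=38.44 vmax=47.0
top n=48 z90=70.0 z10=48.0 vmean=30.33 vmax=35.0
```

View pics/e2.png

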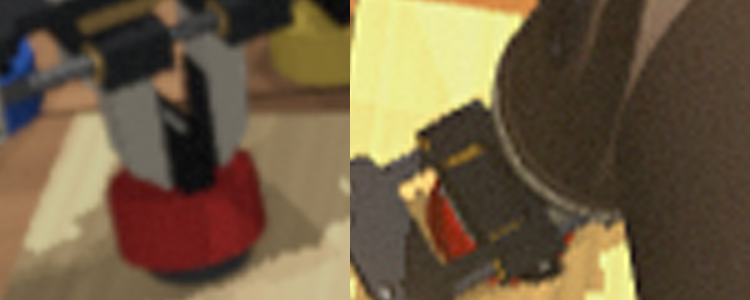

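The left half shows the skirt's front edge lifted at (190,270), with more dark gap under it than before, so the knob has tilted. I'll open the fingers a little to let it settle.

Emit:
drive_tool([
  [0.27, [0, 0, 0], [0, 0, 0]],
  [0.27, [0, 0, 0], [0, 0, 0]],
  [0.27, [0, 0, 0], [0, 0, 0]],
])

```text
time: 11.2
tool_pos: [0.5713, -0.1339, 0.0768]
tool_rot: [-180.0, 0.0, -151.4]
force: [-0.1, -0.5, 0.5]
finger_gap: 0.0247
finger_force: 0.0
```

```bash
python3 -c "
from h import *
look('f')"
```

```text
t 11.20 tcp [ 0.5713 -0.1339  0.0768] rot [-180.     0.  -151.4] F [-0.1 -0.5  0.5] M [ 0.058 -0.042  0.002] gap 0.0247 ff 0.0 j7 127.8
scene n=458 z90=71.4 z10=48.1 vmean=38.62 vmax=47.0
top n=34 z90=69.4 z10=47.7 vmean=31.50 vmax=35.0
```

```bash
cat >> h.py <<'E'
def tilt():
    x0,y0,x1,y1=145,175,205,240
    D=[imaging.capture("scene") for _ in range(4)]; p=D[0][0]; d=np.median([k[1] for k in D],0)
    P=pts("scene",p,d)[y0:y1,x0:x1]; c=p[y0:y1,x0:x1].astype(int)
    m=(c[...,0]>60)&(c[...,0]>2.5*c[...,1])&(c[...,0]>2.5*c[...,2])
    Q=P[m]; N=len(Q)
    # side wall: circle fit (x,y) at low half -> axis; lower edge height by azimuth
    S=Q[(Q[:,2]<.064)&(Q[:,2]>.03)]; A=np.c_[2*S[:,:2],np.ones(len(S))]; s=np.linalg.lstsq(A,(S[:,:2]**2).sum(1),rcond=None)[0]
    print("wall circle c",np.round(s[:2],4),"r",round(float(np.sqrt(s[2]+s[0]**2+s[1]**2)),4))
    cx,cy=.5695,-.1346
    T=Q[(Q[:,2]>.055)&(np.hypot(Q[:,0]-cx,Q[:,1]-cy)<.0285)]
    for _ in range(3):
        k=np.linalg.lstsq(np.c_[T[:,:2]-[cx,cy],np.ones(len(T))],T[:,2],rcond=None)[0]
        r=T[:,2]-np.c_[T[:,:2]-[cx,cy],np.ones(len(T))]@k; T=T[abs(r)<max(.001,2*r.std())]
    print("top plane n",len(T),"slope deg x,y",np.round(np.degrees(k[:2]),1),"z axis mm",round(k[2]*1e3,1),"x range",np.round([T[:,0].min(),T[:,0].max(),T[:,1].min(),T[:,1].max()],3))
    v,u=np.nonzero(m)
    for col in range(u.min()+3,u.max()-2,4):
        w=v[u==col]; print((col+x0,w.max()+y0,np.round(P[w.max(),col]*1e3,1).tolist()),end=" ")
    print()
E
python3 -c "
from h import *
tilt()"
```

```text
wall circle c [ 0.5708 -0.1369] r 0.0296
top plane n 182 slope deg x,y [-0.1 -2.6] z axis mm 69.1 x range [ 0.559  0.598 -0.162 -0.108]
(160, np.int64(221), [589.3, -161.6, 44.0]) (164, np.int64(222), [596.5, -153.0, 45.9]) (168, np.int64(223), [600.3, -144.9, 45.3]) (172, np.int64(223), [602.1, -136.8, 45.7]) (176, np.int64(222), [600.8, -128.7, 46.2]) (180, np.int64(220), [596.3, -120.6, 46.9]) (184, np.int64(218), [590.9, -112.5, 46.8])
```

View pics/f_scene.png

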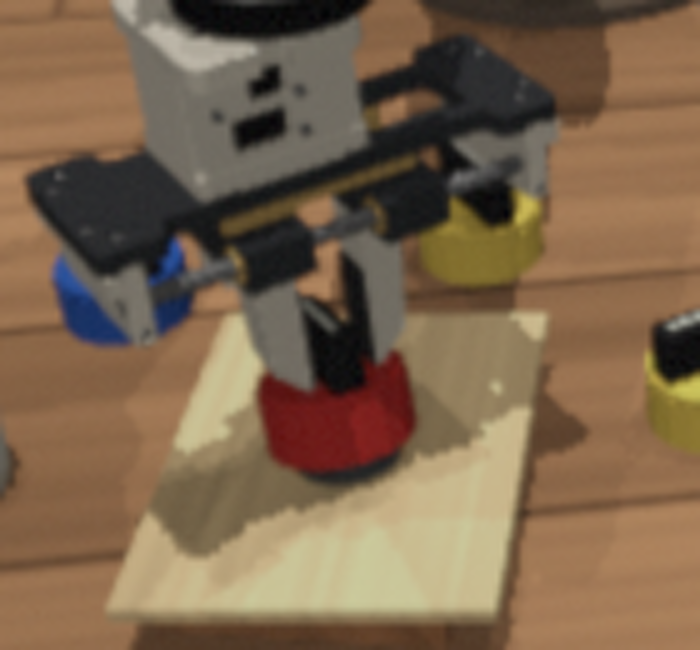

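The bar is free in the fingers at (340,345). The skirt is still slightly cocked, so probably not all the lugs have reached the start. I'll turn a little further back.

Emit:
drive_tool([
  [0.22, [0, 0, 0], [0, 0, 0]],
  [0.21, [0, 0, 0], [0, 0, -1.5]],
  [0.21, [0, 0, 0], [0, 0, -1.5]],
  [0.21, [0, 0, 0], [0, 0, 0]],
  [0.23, [0, 0, 0], [0, 0, 0]],
])

```text
time: 12.0
tool_pos: [0.5712, -0.1339, 0.0767]
tool_rot: [180.0, 0.0, -148.4]
force: [0.0, 0.3, -0.9]
finger_gap: 0.0207
finger_force: 0.0
```

```bash
python3 -c "
from h import *
look();tilt()"
```

```text
t 12.00 tcp [ 0.5712 -0.1339  0.0767] rot [ 180.     0.  -148.4] F [ 0.   0.3 -0.9] M [ 0.084 -0.012  0.018] gap 0.0207 ff 0.0 j7 130.2
scene n=467 z90=71.5 z10=48.3 vmean=38.48 vmax=47.0
top n=54 z90=68.1 z10=48.3 vmean=31.20 vmax=36.9
wall circle c [ 0.5713 -0.1368] r 0.0291
top plane n 184 slope deg x,y [ 1.2 -2.5] z axis mm 68.5 x range [ 0.558  0.598 -0.162 -0.108]
(160, np.int64(221), [588.1, -161.8, 43.0]) (164, np.int64(222), [596.8, -153.0, 46.2]) (168, np.int64(223), [600.9, -144.8, 45.8]) (172, np.int64(223), [601.6, -136.8, 45.4]) (176, np.int64(222), [600.9, -128.7, 46.3]) (180, np.int64(221), [598.1, -120.7, 45.7]) (184, np.int64(218), [589.4, -112.6, 45.7])
```

Emit:
drive_tool([
  [0.21, [0, 0, 0], [0, 0, -1.5]],
  [0.2, [0, 0, 0], [0, 0, -1.5]],
  [0.2, [0, 0, 0], [0, 0, -1]],
  [0.2, [0, 0, 0], [0, 0, 0]],
  [0.23, [0, 0, 0], [0, 0, 0]],
])

```text
time: 12.8
tool_pos: [0.5713, -0.1339, 0.0767]
tool_rot: [180.0, 0.0, -144.4]
force: [-0.2, -0.4, 0.5]
finger_gap: 0.0207
finger_force: 0.0
```

```bash
python3 -c "
from h import *
look();tilt()"
```

```text
t 12.80 tcp [ 0.5713 -0.1339  0.0767] rot [ 180.     0.  -144.4] F [-0.2 -0.4  0.5] M [ 0.097  0.053 -0.02 ] gap 0.0207 ff 0.0 j7 133.5
scene n=466 z90=71.7 z10=48.5 vmean=38.55 vmax=47.7
top n=53 z90=68.8 z10=51.9 vmean=31.91 vmax=37.0
wall circle c [ 0.5714 -0.1372] r 0.029
top plane n 188 slope deg x,y [ 0.1 -2.9] z axis mm 68.5 x range [ 0.559  0.598 -0.162 -0.108]
(160, np.int64(221), [588.9, -161.7, 43.7]) (164, np.int64(222), [598.9, -152.7, 47.8]) (168, np.int64(223), [600.5, -144.9, 45.5]) (172, np.int64(223), [603.3, -136.6, 46.7]) (176, np.int64(222), [602.1, -128.6, 47.3]) (180, np.int64(220), [596.3, -120.6, 46.9]) (184, np.int64(218), [589.8, -112.6, 46.0])
```

Emit:
drive_tool([
  [0.12, [0, 0, 0], [0, 0, 0]],
  [0.12, [0, 0, 0], [0, 0, 0]],
  [0.12, [0, 0, 0], [0, 0, 0]],
])

```text
time: 13.4
tool_pos: [0.5712, -0.1338, 0.0767]
tool_rot: [180.0, 0.0, -144.4]
force: [-0.9, 0.6, -1.1]
finger_gap: 0.0195
finger_force: 2.7
```

```bash
python3 -c "
from h import *
look();tilt()"
```

```text
t 13.40 tcp [ 0.5712 -0.1338  0.0767] rot [ 180.     0.  -144.4] F [-0.9  0.6 -1.1] M [ 0.125  0.155 -0.03 ] gap 0.0195 ff 2.668094221735373 j7 133.5
scene n=464 z90=71.2 z10=48.3 vmean=38.47 vmax=47.7
top n=55 z90=68.8 z10=48.6 vmean=32.42 vmax=37.9
wall circle c [ 0.5716 -0.137 ] r 0.0289
top plane n 191 slope deg x,y [ 1.4 -2. ] z axis mm 68.1 x range [ 0.559  0.598 -0.162 -0.108]
(160, np.int64(221), [588.7, -161.7, 43.5]) (164, np.int64(223), [596.6, -153.3, 43.4]) (168, np.int64(223), [599.9, -145.0, 45.1]) (172, np.int64(223), [602.4, -136.8, 45.9]) (176, np.int64(222), [600.9, -128.7, 46.3]) (180, np.int64(221), [598.2, -120.7, 45.7]) (184, np.int64(218), [590.1, -112.5, 46.2])
```

Emit:
drive_tool([
  [0.22, [0, 0, 0], [0, 0, 0]],
  [0.22, [0, 0, 0], [0, 0, 0]],
  [0.22, [0, 0, 0], [0, 0, 0]],
])

```text
time: 14.0
tool_pos: [0.5713, -0.1339, 0.0767]
tool_rot: [-180.0, 0.0, -144.4]
force: [0.4, 0.8, 0.7]
finger_gap: 0.0201
finger_force: 0.1
```

```bash
python3 -c "
from h import *
look();tilt()"
```

```text
t 14.00 tcp [ 0.5713 -0.1339  0.0767] rot [-180.     0.  -144.4] F [0.4 0.8 0.7] M [ 0.068  0.031 -0.014] gap 0.0201 ff 0.0759190958342515 j7 133.5
scene n=462 z90=71.6 z10=48.4 vmean=38.55 vmax=47.8
top n=57 z90=69.1 z10=50.5 vmean=32.47 vmax=37.9
wall circle c [ 0.5714 -0.1371] r 0.0292
top plane n 182 slope deg x,y [ 1.8 -2. ] z axis mm 68.3 x range [ 0.559  0.598 -0.162 -0.108]
(160, np.int64(221), [589.7, -161.6, 44.3]) (164, np.int64(223), [597.7, -153.2, 44.3]) (168, np.int64(223), [600.7, -144.9, 45.7]) (172, np.int64(223), [601.5, -136.9, 45.2]) (176, np.int64(222), [601.3, -128.6, 46.7]) (180, np.int64(221), [597.3, -120.8, 45.1]) (184, np.int64(218), [590.2, -112.5, 46.3])
```

Squeezing stalls at 19.5 mm, so the knob lags the fingers by about 11° and is cocked against something. I'll realign to the bar, grip it lightly to square and centre it, then ease it forward a few degrees.

Emit:
drive_tool([
  [0.22, [0, 0, 0], [0, 0, 4]],
  [0.22, [0, 0, 0], [0, 0, 4]],
  [0.2, [0, 0, 0], [0, 0, 3]],
  [0.12, [0, 0, 0], [0, 0, 0]],
  [0.12, [0, 0, 0], [0, 0, 0]],
])

```text
time: 14.8
tool_pos: [0.5713, -0.1339, 0.0768]
tool_rot: [-180.0, 0.0, -155.3]
force: [-0.6, -0.3, -0.2]
finger_gap: 0.0159
finger_force: 3.0
```

```bash
python3 -c "
from h import *
look();tilt()"
```

```text
t 14.80 tcp [ 0.5713 -0.1339  0.0768] rot [-180.     0.  -155.3] F [-0.6 -0.3 -0.2] M [ 0.054  0.047 -0.062] gap 0.0159 ff 2.9970807954669 j7 124.6
scene n=467 z90=71.5 z10=48.0 vmean=38.61 vmax=48.0
top n=63 z90=71.1 z10=48.1 vmean=30.48 vmax=40.0
wall circle c [ 0.5712 -0.1372] r 0.0293
top plane n 182 slope deg x,y [ 1.7 -1.7] z axis mm 68.1 x range [ 0.56   0.598 -0.162 -0.108]
(160, np.int64(221), [588.7, -161.7, 43.6]) (164, np.int64(223), [597.8, -153.2, 44.4]) (168, np.int64(223), [600.2, -144.9, 45.3]) (172, np.int64(223), [602.1, -136.8, 45.8]) (176, np.int64(222), [600.4, -128.7, 46.0]) (180, np.int64(221), [597.4, -120.8, 45.2]) (184, np.int64(218), [590.0, -112.5, 46.1])
```

```bash
sed -i 's/^def tilt():/def tilt(D=None):/; s/    D=\[imaging.capture("scene") for _ in range(4)\];/    D=D or [imaging.capture("scene") for _ in range(4)];/' h.py; python3 -c "
from h import *
tilt([(np.load('pics/scene0p.npy'),np.load('pics/scene0.npy'))])"
```

```text
wall circle c [ 0.5721 -0.1353] r 0.0297
top plane n 129 slope deg x,y [-0.9 -1.4] z axis mm 71.2 x range [ 0.556  0.598 -0.163 -0.108]
(161, np.int64(220), [591.4, -159.0, 47.9]) (165, np.int64(223), [599.5, -150.9, 45.5]) (169, np.int64(224), [600.1, -143.3, 42.3]) (173, np.int64(224), [601.0, -135.3, 42.0]) (177, np.int64(223), [603.7, -126.7, 45.7]) (181, np.int64(222), [598.8, -118.9, 43.4])
```

Emit:
drive_tool([
  [0.12, [-0.06, 0.14, 0], [0, 0, 0]],
  [0.12, [0, 0, 0], [0, 0, 0]],
])

```text
time: 15.3
tool_pos: [0.5713, -0.1325, 0.0767]
tool_rot: [-180.0, 0.0, -155.4]
force: [0.4, -0.7, -1.5]
finger_gap: 0.016
finger_force: 3.0
```

```bash
python3 -c "
from h import *
look();tilt()"
```

```text
t 15.30 tcp [ 0.5713 -0.1325  0.0767] rot [-180.     0.  -155.4] F [ 0.4 -0.7 -1.5] M [-0.319 -0.13   0.025] gap 0.016 ff 3.002355694770813 j7 124.4
scene n=466 z90=71.3 z10=48.0 vmean=38.50 vmax=47.7
top n=58 z90=70.0 z10=49.9 vmean=30.62 vmax=40.9
wall circle c [ 0.5717 -0.1359] r 0.0288
top plane n 181 slope deg x,y [2.6 0.1] z axis mm 68.0 x range [ 0.556  0.598 -0.162 -0.108]
(161, np.int64(221), [590.8, -159.4, 44.9]) (165, np.int64(223), [597.4, -151.2, 43.9]) (169, np.int64(223), [600.7, -142.9, 45.4]) (173, np.int64(223), [601.9, -134.8, 45.3]) (177, np.int64(222), [600.2, -126.8, 45.5]) (181, np.int64(221), [586.1, -119.8, 36.1])
```

Emit:
drive_tool([
  [0.2, [0, 0, 0], [0, 0, -1]],
  [0.2, [0, 0, 0], [0, 0, -2]],
  [0.2, [0, 0, 0], [0, 0, -2]],
  [0.2, [0, 0, 0], [0, 0, -2]],
  [0.2, [0, 0, 0], [0, 0, 0]],
])

```text
time: 16.1
tool_pos: [0.5711, -0.1324, 0.0767]
tool_rot: [180.0, 0.0, -148.3]
force: [-0.1, 0.1, -1.1]
finger_gap: 0.0183
finger_force: 0.2
```

```bash
python3 -c "
from h import *
look();tilt()"
```

```text
t 16.10 tcp [ 0.5711 -0.1324  0.0767] rot [ 180.     0.  -148.3] F [-0.1  0.1 -1.1] M [-0.015  0.053 -0.   ] gap 0.0183 ff 0.15057334621815244 j7 130.2
scene n=486 z90=64.1 z10=41.0 vmean=40.67 vmax=50.3
top n=60 z90=65.6 z10=53.0 vmean=31.08 vmax=36.0
wall circle c [ 0.5775 -0.1341] r 0.0246
top plane n 136 slope deg x,y [-0.3 -0.6] z axis mm 63.6 x range [ 0.553  0.598 -0.162 -0.106]
(161, np.int64(223), [590.8, -160.2, 39.7]) (165, np.int64(225), [598.3, -151.8, 39.4]) (169, np.int64(226), [600.5, -143.9, 37.5]) (173, np.int64(226), [602.4, -135.7, 37.9]) (177, np.int64(225), [599.4, -127.8, 37.1]) (181, np.int64(224), [596.5, -119.7, 36.4])
```

The knob has dropped 7 mm and sits level: skirt top 63.6 mm, was 71. I'll lower the fingers 7 mm and turn forwards.

Emit:
drive_tool([
  [0.2, [0, 0, 0.3], [0, 0, 0]],
  [0.2, [0, 0, 0.4], [0, 0, 0]],
  [0.2, [0, 0, 0], [0, 0, 4]],
  [0.2, [0, 0, 0], [0, 0, 4]],
  [0.2, [0, 0, 0], [0, 0, 4]],
], squeeze=15)

```text
time: 16.9
tool_pos: [0.571, -0.1323, 0.0692]
tool_rot: [180.0, -0.0, -160.6]
force: [-0.0, -0.5, -0.8]
finger_gap: 0.0185
finger_force: 0.2
```

Emit:
drive_tool([
  [0.2, [0, 0, 0], [0, 0, 4]],
  [0.2, [0, 0, 0], [0, 0, 4]],
  [0.2, [0, 0, 0], [0, 0, 4]],
  [0.2, [0, 0, 0], [0, 0, 4]],
  [0.2, [0, 0, 0], [0, 0, 0]],
])

```text
time: 17.4
tool_pos: [0.571, -0.1321, 0.0693]
tool_rot: [-180.0, -0.0, -176.5]
force: [-0.2, -0.6, 0.4]
finger_gap: 0.0183
finger_force: 0.1
```

```bash
python3 -c "
from h import *
look();tilt()" | cut -c1-200
```

```text
t 17.40 tcp [ 0.571  -0.1321  0.0693] rot [-180.    -0.  -176.5] F [-0.2 -0.6  0.4] M [ 0.006 -0.012  0.017] gap 0.0183 ff 0.12003245523374062 j7 107.4
scene n=448 z90=63.4 z10=40.6 vmean=41.40 vmax=50.0
top n=63 z90=67.9 z10=48.1 vmean=36.44 vmax=40.0
wall circle c [ 0.5772 -0.1331] r 0.0241
top plane n 109 slope deg x,y [0.6 0.6] z axis mm 62.6 x range [ 0.56   0.598 -0.162 -0.106]
(162, np.int64(223), [589.9, -158.3, 38.7]) (166, np.int64(225), [597.2, -150.0, 38.3]) (170, np.int64(226), [599.6, -142.0, 36.6]) (174, np.int64(226), [600.5, -134.0, 36.2]) (178, np.int64(225), [59
```

Emit:
drive_tool([
  [0.2, [0, 0, 0], [0, 0, 4]],
  [0.2, [0, 0, 0], [0, 0, 4]],
  [0.2, [0, 0, 0], [0, 0, 4]],
  [0.2, [0, 0, 0], [0, 0, 4]],
  [0.2, [0, 0, 0], [0, 0, 0]],
])

```text
time: 18.2
tool_pos: [0.5711, -0.1324, 0.0697]
tool_rot: [-180.0, -0.0, 167.5]
force: [0.1, 0.0, -0.5]
finger_gap: 0.0181
finger_force: 0.2
```

```bash
python3 -c "
from h import *
look();tilt()" | cut -c1-200
```

```text
t 18.20 tcp [ 0.5711 -0.1324  0.0697] rot [-180.    -0.   167.5] F [ 0.1  0.  -0.5] M [-0.1   -0.021  0.043] gap 0.0181 ff 0.17633466974075418 j7 94.5
scene n=454 z90=62.6 z10=40.2 vmean=41.54 vmax=51.0
top n=98 z90=71.8 z10=50.9 vmean=35.99 vmax=40.0
wall circle c [ 0.5773 -0.133 ] r 0.0244
top plane n 110 slope deg x,y [ 1.8 -0.6] z axis mm 61.6 x range [ 0.558  0.597 -0.16  -0.107]
(163, np.int64(224), [591.8, -156.4, 37.4]) (167, np.int64(226), [599.4, -148.0, 37.1]) (171, np.int64(226), [601.5, -139.8, 37.7]) (175, np.int64(226), [601.1, -131.9, 36.4]) (179, np.int64(225), [59
```

Emit:
drive_tool([
  [0.2, [0, 0, 0], [0, 0, 4]],
  [0.2, [0, 0, 0], [0, 0, 4]],
  [0.2, [0, 0, 0], [0, 0, 4]],
  [0.2, [0, 0, 0], [0, 0, 0]],
])

```text
time: 18.9
tool_pos: [0.5713, -0.1326, 0.0697]
tool_rot: [-180.0, 0.0, 155.6]
force: [0.7, -0.6, -0.8]
finger_gap: 0.0187
finger_force: 1.0
```

```bash
python3 -c "
from h import *
look();tilt()" | cut -c1-200
```

```text
t 18.90 tcp [ 0.5713 -0.1326  0.0697] rot [-180.     0.   155.6] F [ 0.7 -0.6 -0.8] M [-0.271 -0.094  0.048] gap 0.0187 ff 1.0155936029332224 j7 84.9
scene n=455 z90=62.2 z10=39.9 vmean=41.57 vmax=51.0
top n=113 z90=63.5 z10=50.3 vmean=34.73 vmax=40.0
wall circle c [ 0.5776 -0.1333] r 0.0244
top plane n 114 slope deg x,y [ 1.3 -1.6] z axis mm 61.3 x range [ 0.557  0.597 -0.16  -0.107]
(163, np.int64(224), [591.7, -156.4, 37.3]) (167, np.int64(226), [598.1, -148.2, 36.1]) (171, np.int64(226), [602.2, -139.7, 38.3]) (175, np.int64(226), [602.6, -131.7, 37.6]) (179, np.int64(226), [60
```

Emit:
drive_tool([
  [0.2, [0, 0, 0], [0, 0, 3]],
  [0.2, [0, 0, 0], [0, 0, 3]],
  [0.2, [0, 0, 0], [0, 0, 3]],
  [0.2, [0, 0, 0], [0, 0, 0]],
])

```text
time: 19.6
tool_pos: [0.5717, -0.1331, 0.0697]
tool_rot: [-180.0, 0.1, 146.6]
force: [4.3, -3.8, -3.5]
finger_gap: 0.0185
finger_force: 5.9
```

```bash
python3 -c "
from h import *
look();tilt()" | cut -c1-200
```

```text
t 19.60 tcp [ 0.5717 -0.1331  0.0697] rot [-1.800e+02  1.000e-01  1.466e+02] F [ 4.3 -3.8 -3.5] M [-0.929 -0.71   0.155] gap 0.0185 ff 5.857712969882414 j7 77.8
scene n=471 z90=62.0 z10=39.6 vmean=41.82 vmax=51.0
top n=123 z90=64.3 z10=48.9 vmean=33.61 vmax=40.0
wall circle c [ 0.578  -0.1335] r 0.0246
top plane n 115 slope deg x,y [ 1.4 -1.4] z axis mm 61.1 x range [ 0.556  0.597 -0.16  -0.107]
(163, np.int64(224), [595.5, -155.8, 40.3]) (167, np.int64(226), [599.2, -148.0, 37.0]) (171, np.int64(227), [603.5, -139.9, 36.8]) (175, np.int64(227), [602.4, -132.1, 34.9]) (179, np.int64(226), [60
```

The knob is almost on the panel, but some side load is building. I'll open a little, recentre, line up with the bar, and grip it firmly for the last stretch.

Emit:
drive_tool([
  [0.26, [0, 0, 0], [0, 0, 0]],
  [0.26, [0, 0, 0], [0, 0, -3]],
  [0.26, [0, 0, 0], [0, 0, -3]],
  [0.26, [0, 0, 0], [0, 0, 0]],
], squeeze=5)

```text
time: 20.3
tool_pos: [0.5708, -0.1317, 0.0697]
tool_rot: [180.0, -0.1, 152.7]
force: [0.6, -0.5, -0.8]
finger_gap: 0.0238
finger_force: 0.0
```

```bash
python3 -c "
from h import *
look()"
```

```text
t 20.30 tcp [ 0.5708 -0.1317  0.0697] rot [ 1.800e+02 -1.000e-01  1.527e+02] F [ 0.6 -0.5 -0.8] M [ 0.018  0.031 -0.061] gap 0.0238 ff 0.0 j7 82.6
scene n=450 z90=61.2 z10=38.9 vmean=42.34 vmax=51.0
top n=128 z90=68.7 z10=48.2 vmean=34.54 vmax=40.0
```

Emit:
drive_tool([
  [0.12, [0, 0, 0], [0, 0, 0]],
  [0.12, [0, 0, 0], [0, 0, 0]],
  [0.12, [0, 0, 0], [0, 0, 0]],
])

```text
time: 20.7
tool_pos: [0.5708, -0.133, 0.0698]
tool_rot: [-180.0, -0.0, 152.5]
force: [-2.5, -2.6, 2.1]
finger_gap: 0.0159
finger_force: 5.0
```

```bash
python3 -c "
from h import *
look()"
```

```text
t 20.70 tcp [ 0.5708 -0.133   0.0698] rot [-180.    -0.   152.5] F [-2.5 -2.6  2.1] M [-0.688  0.452 -0.049] gap 0.0159 ff 4.979760535061359 j7 82.5
scene n=467 z90=61.1 z10=38.9 vmean=41.95 vmax=52.0
top n=112 z90=64.8 z10=47.5 vmean=34.52 vmax=39.8
```

Emit:
drive_tool([
  [0.12, [0, -0.14, 0], [0, 0, 0]],
  [0.1, [0, 0, 0], [0, 0, 0]],
  [0.1, [0, 0, 0], [0, 0, 3]],
  [0.1, [0, 0, 0.01], [0, 0, 3]],
  [0.1, [0, 0, 0], [0, 0, 0]],
], squeeze=35)

```text
time: 21.3
tool_pos: [0.5704, -0.1332, 0.0696]
tool_rot: [180.0, -0.0, 146.6]
force: [-2.7, -0.4, 2.4]
finger_gap: 0.0158
finger_force: 34.9
```

```bash
python3 -c "
from h import *
look();tilt()" | cut -c1-200
```

```text
t 21.30 tcp [ 0.5704 -0.1332  0.0696] rot [180.   -0.  146.6] F [-2.7 -0.4  2.4] M [0.041 0.5   0.013] gap 0.0158 ff 34.93524670600891 j7 77.9
scene n=461 z90=61.0 z10=38.7 vmean=41.96 vmax=51.8
top n=127 z90=64.0 z10=46.5 vmean=34.06 vmax=40.0
wall circle c [ 0.5788 -0.1335] r 0.0238
top plane n 116 slope deg x,y [-0.1 -0.3] z axis mm 60.3 x range [ 0.557  0.598 -0.162 -0.107]
(162, np.int64(223), [591.5, -158.0, 40.0]) (166, np.int64(226), [597.0, -150.3, 35.5]) (170, np.int64(227), [601.6, -142.1, 35.5]) (174, np.int64(227), [603.4, -133.9, 35.9]) (178, np.int64(227), [60
```

Emit:
drive_tool([
  [0.1, [0.03, -0.03, 0.01], [0, 0, 3]],
  [0.1, [0, 0, 0.01], [0, 0, 3]],
  [0.1, [0, 0, 0], [0, 0, 0]],
])

```text
time: 21.9
tool_pos: [0.5701, -0.134, 0.0695]
tool_rot: [-180.0, 0.0, 140.6]
force: [-2.2, -1.4, 3.6]
finger_gap: 0.0157
finger_force: 34.9
```

```bash
python3 -c "
from h import *
look();tilt()" | cut -c1-170
```

```text
t 21.90 tcp [ 0.5701 -0.134   0.0695] rot [-180.     0.   140.6] F [-2.2 -1.4  3.6] M [-0.035  0.558  0.063] gap 0.0157 ff 34.939831495285034 j7 73.1
scene n=469 z90=60.9 z10=38.5 vmean=41.97 vmax=51.6
top n=128 z90=64.3 z10=46.4 vmean=33.69 vmax=40.0
wall circle c [ 0.5794 -0.1339] r 0.0231
top plane n 124 slope deg x,y [ 0.1 -0.1] z axis mm 60.2 x range [ 0.556  0.598 -0.162 -0.107]
(162, np.int64(224), [589.6, -158.7, 35.9]) (166, np.int64(226), [598.7, -150.1, 36.8]) (170, np.int64(227), [600.6, -142.2, 34.7]) (174, np.int64(227), [603.3, -133.9, 3
```

Emit:
drive_tool([
  [0.1, [0, 0, 0], [0, 0, 2]],
  [0.1, [0, 0, 0], [0, 0, 2]],
  [0.1, [0, 0, 0], [0, 0, 0]],
])

```text
time: 22.5
tool_pos: [0.57, -0.1346, 0.0695]
tool_rot: [-180.0, 0.0, 136.4]
force: [-3.3, -3.6, 5.1]
finger_gap: 0.0157
finger_force: 35.1
```

```bash
python3 -c "
from h import *
look()"
```

```text
t 22.50 tcp [ 0.57   -0.1346  0.0695] rot [-180.     0.   136.4] F [-3.3 -3.6  5.1] M [-0.828  0.685  0.438] gap 0.0157 ff 35.10718882083893 j7 69.9
scene n=465 z90=61.1 z10=38.6 vmean=42.04 vmax=51.7
top n=126 z90=62.9 z10=45.6 vmean=33.18 vmax=40.0
```

Mz is now about 0.44 N m, so the knob is snug and still below the 0.55 limit. I'll release it and lift away.

Emit:
drive_tool([
  [0.25, [0, 0, 0], [0, 0, 0]],
  [0.35, [0, 0, 0], [0, 0, 0]],
  [0.4, [0, 0, 0], [0, 0, 0]],
  [0.4, [0, 0, 0], [0, 0, 0]],
])

```text
time: 23.0
tool_pos: [0.5703, -0.1332, 0.0693]
tool_rot: [180.0, -0.0, 136.6]
force: [-0.7, -0.1, 0.1]
finger_gap: 0.0364
finger_force: 0.0
```

Emit:
drive_tool([
  [0.4, [0, 0, -2], [0, 0, 0]],
  [0.4, [0, 0, -4], [0, 0, 0]],
  [0.4, [0, 0, -5], [0, 0, 0]],
  [0.4, [-3, -4, -2], [0, 0, 0]],
  [0.4, [0, 0, 0], [0, 0, 0]],
])

```text
time: 23.5
tool_pos: [0.5653, -0.1868, 0.2021]
tool_rot: [180.0, 0.5, 136.2]
force: [-0.5, -1.1, -0.5]
finger_gap: 0.0366
finger_force: 0.0
```

Emit:
drive_tool([
  [0.4, [3.5, 3.5, 0], [0, 0, 0]],
  [0.4, [3.5, 3.5, 0], [0, 0, 0]],
  [0.4, [3.5, 3.5, 0], [0, 0, 0]],
  [0.4, [3.5, 3.5, 0], [0, 0, 0]],
  [0.4, [3.5, 3.5, 0], [0, 0, 0]],
])

```text
time: 24.0
tool_pos: [0.5576, 0.0694, 0.1979]
tool_rot: [180.0, 0.0, 136.5]
force: [1.6, -0.3, 0.6]
finger_gap: 0.0367
finger_force: 0.0
```

Emit:
drive_tool([
  [0.4, [3.5, 3.5, 0], [0, 0, 0]],
  [0.4, [0, 0, 0], [0, 0, 0]],
  [0.4, [0, 0, 0], [0, 0, 0]],
])

```text
time: 24.3
tool_pos: [0.5563, 0.1185, 0.1975]
tool_rot: [-180.0, -0.0, 136.8]
force: [-0.1, -1.4, 0.2]
finger_gap: 0.0366
finger_force: 0.0
```

```bash
python3 - <<'E'
from h import *
look();tilt()
for n,b in(("scene",(145,175,205,240)),("top",(318,175,360,222))):
    p,d=imaging.capture(n); 
    try: knob(n,p,d,b)
    except Exception as e: print(e)
    if n=="scene": cv2.imwrite("pics/end.png",np.ascontiguousarray(p[:,:,::-1]))
E
```

```text
t 24.30 tcp [0.5563 0.1185 0.1975] rot [-180.    -0.   136.8] F [-0.1 -1.4  0.2] M [-0.087  0.022  0.021] gap 0.0366 ff 0.0 j7 38.8
scene n=471 z90=61.2 z10=39.3 vmean=41.65 vmax=51.0
top n=364 z90=62.3 z10=57.5 vmean=26.37 vmax=38.7
wall circle c [ 0.5802 -0.1339] r 0.0222
top plane n 122 slope deg x,y [-0.3 -0.7] z axis mm 60.5 x range [ 0.556  0.597 -0.162 -0.107]
(162, np.int64(224), [592.6, -158.2, 38.3]) (166, np.int64(226), [597.4, -150.3, 35.8]) (170, np.int64(227), [600.2, -142.3, 34.4]) (174, np.int64(227), [603.2, -134.0, 35.7]) (178, np.int64(226), [599.8, -126.0, 34.6]) (182, np.int64(224), [597.3, -117.7, 36.8]) 
scene red 346 skirt-top z 0.06014941983857149 red bbox [[0.5571, -0.1627, 0.0566], [1.2536, -0.0581, 0.5565]]
 bar n 186 rect mm ((573.1924438476562, -135.35276794433594), (17.121688842773438, 58.557098388671875), 49.45622634887695) pca yaw 136.28641804921747 z med 0.08513588323219587
top red 37 skirt-top z 0.060488079975963 red bbox [[0.5429, -0.1615, 0.058], [0.5971, -0.104, 0.0863]]
 bar n 184 rect mm ((567.3010864257812, -134.24636840820312), (15.894203186035156, 57.42550277709961), 47.24122619628906) pca yaw 137.81693548803537 z med 0.0855600913075092
```

View pics/end.png

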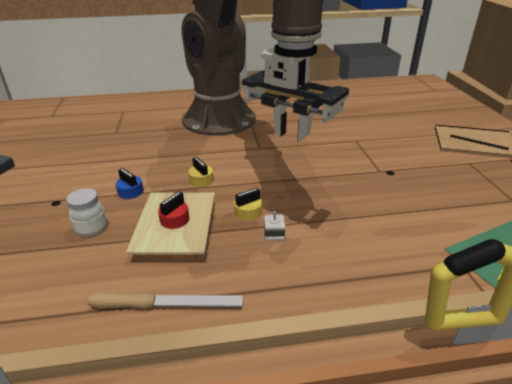

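The knob at (174,214) is flat on the panel: skirt top 60.4 mm, bar yaw still about 137° as I left it. Everything else is in place and the gripper is clear at (295,110).

```bash
python3 -c "
from station import order
print(order.finish_job())"
```

```text
the job is handed in; nothing more can be done
None
```

The red knob dropped into the thread start when turned back, was then turned down level onto the panel and released; it tightened to about 0.44 N m, above the 0.2–0.3 snug range but under the 0.55 limit, and the job was handed in with nothing else disturbed.

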